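# Park the algae scraper behind the rack's drop catch

## Robot

A 6-joint arm with a two-finger parallel gripper is mounted at the origin on the work surface. World frame = base frame: x ahead of the robot, y to its left, z up, the work surface at z = 0. Lengths are in m, angles in rad, forces in N, time in s.
With the tool pointing down it reaches from about 0.225 to 0.875 m from the base axis. Payload 3.4 kg.
Tool frame: the origin (TCP) lies midway between the tips of the shut fingers; the grasp point (between the pads) lies 19 mm behind it (pinch_z is the distance from the TCP to the grasp point, in m); z points along the fingers, y is the line along which they close (so a half turn about z gives the same grasp; the last joint's range is limited). The gripper opens to 85 mm and grips with 20 to 120 N. Pads are 22 mm wide; open, the fingers measure 114 mm over their backs; the gripper's body (76 mm by 85 mm) begins 54 mm behind the grasp point. The pads swing forward as they close: fully open they stand 13 mm farther back than shut.
Start: joints at [1.173, 0.276, 1.505, -0, 1.361, -0.121], TCP at [0.157, 0.553, 0.231] pointing down, gripper open.
Joint ranges: [-2.89, 2.89], [-0.75, 2.08], [0.22, 2.7], [-1.18, 4.32], [0.11, 2.71], [-2.7, 2.7]. Speed limits (rad/s): [2.57, 2.57, 3.14, 3.14, 3.14, 3.14].

## Interface

Orientations are given as a unit quaternion [w, x, y, z].
In Python, from rig import get_state, get_image, sign_off, pinch_z gives the robot as it stands.
- The arm moves only by the tool send_rows, never from a script. Its argument "steps" is one flat list of numbers, 5 for each row, row after row: the gripper's target within -1 to 1 (fully open at 1, half-way at 0, shut at -1), then the shift along the tool's x, y, z in cm, then the turn about the tool's z in degrees. In form: [gripper, x, y, z, roll, gripper, x, y, z, roll, ...]. A call has 1 to 12 rows; each row shifts and turns the commanded pose from where the row before left it, along the tool's axes as they then stand; what a row does not reach is not made up. A row lasts 1/10 s, in which the tool goes at most 50 mm and 8.59 degrees, less where a joint would pass 70% of its speed; a pose out of reach is approached as far as the arm can. A call is refused whole if a number of a shift passes 5 or a number of a turn 8.59, either way. A call with a gripper value outside its range is refused whole. The fingers move at their own pace and stop on an object; "newtons" is the grip in N (left out, the last holds). Time passes only in rows, so rows that do not move let the fingers close. It gives the time, the measured TCP pose, the force, the opening and the grip force at its end, in the units of the state.
- get_state(): the state, without advancing time (a new reading comes with each control period).
- get_image(name): name is "side" or "top" or "wrist"; returns a dict with "color" (384x512x3 uint8, red, green, blue), "mtx" (3x3 intrinsics, pixels), "T" (4x4, takes a point from camera to world coordinates); the wrist camera has in their place "mount" (4x4, takes a point from camera to tool coordinates, whose origin is the TCP and whose axes are the flange's). Camera axes: x right, y down, z forward; pixel columns grow to the right and rows downward; lengths in m; the calibration is good to about 2 mm. The wrist camera is an equidistant fisheye: a pixel r from the principal point sees the ray r / f radians off the axis. A picture is of the moment at which its call begins: read the wrist's pose just before it. There is no depth.
- sign_off(): hands the job in; it is judged then, once.
The state is a dict: "clock": time; "qpos": joint angles; "qd": joint speeds; "effort": joint torques, N m; "position": TCP position; "ee_rot": TCP orientation; "contact_force": force on the tool from outside, world axes, zero at the start; "moment": the same for the moment, N m; "width": finger opening in m; "gripper_force": force on a finger pad.
Only numpy, scipy, OpenCV 4.12 (cv2) and the standard library are available. Lean on these libraries where they do the work, as an engineer would, in place of code of your own. Each camera call takes 0.05 s, during which the arm holds its last target. There are 200 camera calls.

## Task

Pick up the grey algae scraper by its grip and slide it, blade first, along the floor of the white rack so that its own front edge lifts the hinged yellow catch, and go on until it is nearly home and the catch drops behind it. Then pull the scraper back against the catch with a gentle but definite tug (about 5 N, kept up for half a second) to check that it holds, and let go, leaving it flat in the rack with the catch down. Never push or pull it against the rack harder than about 10 N, do not touch the rack or the catch with the gripper, and leave the other things where they are.

Things in the scene. Friction and masses are not known exactly. Their poses are not given: they have to be found in the camera images.
- scraper: Grey plastic algae scraper, about 0.2 kg. Flat head 96 (x) x 70 (y) x 14 mm; its +x end is a steel blade: the last 14 mm slope down to a 4 mm front edge; rear end square. Upright grip on it: x = -34 to +26 mm, 14 mm thick in y, its top 90 mm above the underside. Origin: centre of the head's underside; x to the blade, z up. Starts flat on the red shelf.
- blade (a point): Middle of the bottom of the scraper's front (blade) edge, 48 mm ahead of the scraper's origin along its x.
- rack: White plastic rack, fixed. Origin at shelf level under the channel; x along the channel, the way to push; z up. Floor plate 8 mm thick, x = -190 to +120 mm, 114 mm wide. Channel between guide walls 75 mm apart, 14 mm high above the floor, x = -90 to +120 mm, centred on y = 0.
- rack_mouth (a point): Mouth of the rack's channel, at floor level on its middle line, x = -131 mm in the rack's frame; the walls are flared to 87 mm apart here and narrow to 75 mm at x = -90 mm. Before it the floor is an open apron.
- block_mid (a point): Point of the rack at x = -20, y = 0, floor level. A black block with catch and back stop is clamped along the rack; where is not measured: the catch's upright holding face lies within 15 mm of this point in x, its pivot 48 mm before the face, the rigid stop's face 104 mm beyond it. Block and pivot reach 47 mm above the shelf, only at y over 20 mm; the stop 31 mm.
- catch (a joint): Yellow gravity catch, rad: 0 = hanging, grows as lifted, about 0.26 riding on the scraper's head. 10 mm wide arm inside the +y wall (rack y = 24 to 34 mm), sloping inwards from its pivot, 40 mm above the shelf, down to its nose, 11 mm above it. Lifts with a few N; drops when the scraper's rear end is 6 mm past the holding face, 2 mm before the stop. Rigid when pulled against.
- jar: Brown pellet jar with black cap, 60 mm across, 100 mm high, standing on the round tray; leave it. Origin at the centre of its underside.
- dish: Blue ceramic dish, 72 mm across, 28 mm high, on the tray; leave it. Origin at the centre of its underside.
- tray: Round dark turntable tray, 184 mm across, 14 mm high, fixed. Origin at the centre of its underside.
- canister: Small aluminium canister, 52 mm across, 75 mm high, standing on the shelf; leave it. Origin at the centre of its underside.
- net: Green net frame with rigid mesh, lying flat, 86 mm wide (x), 226 mm long (y), 6 mm high; leave it. Origin under its middle, at shelf level.
Mind the look-alikes: they are no part of the job. What is shaped like the scraper but green or orange is not meant.

How it is judged:
By the outcome, as a careful person would: the job done as asked, in the order asked, and still so for the second after the job is handed in, with the robot touching nothing.
It also fails if it takes over 72 s, if anything falls off the work surface, if the arm or the gripper's body presses on something with over 40 N, if the wrist force passes 120 N, or if a joint passes its speed limit or range.

## Working session

There is one attempt and no reset: what is moved stays moved. The work goes in short steps, Python scripts to look and compute and a tool call to move; the robot and the scene stay as the last step left them, time stands still between calls to the robot, and variables do not carry over. Pictures are saved under pics/ and viewed, at most 11 in all, crops included, and the job is handed in when it is done.

Besides the shell and the picture viewer there is one more tool, called after "Call:" as a command line: name --argument value ..., lists and objects as JSON in quotes. send_rows: Moves the arm, as the interface text tells. Its arguments: {"type":"object","properties":{"steps":{"type":"array"},"newtons":{"type":"number"}},"required":["steps"]}

```bash
mkdir -p pics; python3 - <<'E'
from rig import *
import cv2,numpy as np
s=get_state();print({k:np.round(v,3).tolist() for k,v in s.items()},pinch_z)
ims=[]
for n in("top","side"):
    g=get_image(n);cv2.imwrite(f"pics/{n}0.png",g["color"][:,:,::-1]);print(n,g["mtx"].round(1).tolist(),g["T"].round(3).tolist())
E
```

```text
{'clock': 0.0, 'qpos': [1.173, 0.277, 1.506, 0.0, 1.361, -0.121], 'qd': [0.0, 0.0, 0.001, 0.0, -0.001, -0.0], 'effort': [0.001, -41.678, -24.581, 0.0, 0.011, 0.0], 'position': [0.157, 0.553, 0.23], 'ee_rot': [-0.0, 0.138, 0.99, -0.001], 'contact_force': [0.762, 0.056, 0.249], 'moment': [0.028, -0.003, 0.015], 'gripper_force': 0.0, 'width': 0.085} 0.0187
top [[383.2, 0.0, 247.2], [0.0, 383.2, 184.1], [0.0, 0.0, 1.0]] [[0.007, -0.981, 0.193, 0.37], [-1.0, -0.007, 0.001, 0.207], [0.0, -0.193, -0.981, 1.005], [0.0, 0.0, 0.0, 1.0]]
side [[353.6, 0.0, 254.5], [0.0, 353.6, 192.3], [0.0, 0.0, 1.0]] [[0.829, -0.293, 0.476, 0.123], [-0.559, -0.455, 0.693, -0.418], [0.013, -0.841, -0.541, 0.546], [0.0, 0.0, 0.0, 1.0]]
```

View pics/top0.png

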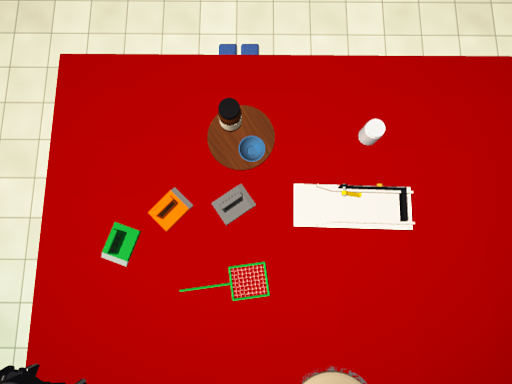

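View pics/side0.png

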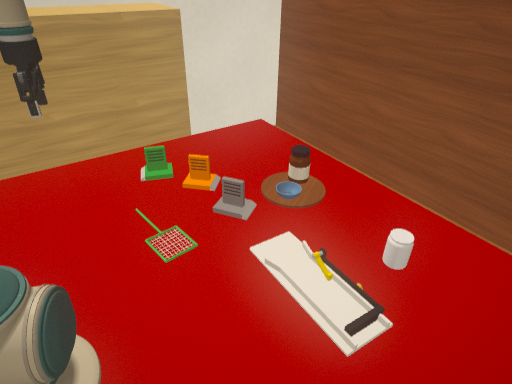

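Top view: grey scraper at (234,204), rack with mouth on the left at (293..412,184..229), stop at the right end, catch on its upper side (350,193). Next I measure by colour masks.

```bash
cat > h.py <<'E'
from rig import *
import cv2,numpy as np
def ray(g,uv,z):
    K=g["mtx"];T=g["T"];d=T[:3,:3]@np.linalg.solve(K,[uv[0],uv[1],1]);o=T[:3,3]
    return (o+d*(z-o[2])/d[2])
def lines(g,m,z):
    c=max(cv2.findContours(m,cv2.RETR_EXTERNAL,cv2.CHAIN_APPROX_NONE)[0],key=cv2.contourArea)
    P=np.array([ray(g,p[0],z)[:2] for p in c]).astype(np.float32)
    return c,P,cv2.minAreaRect(P)
E
python3 - <<'E'
from h import *
g=get_image("top");c=g["color"].astype(int);hsv=cv2.cvtColor(g["color"],cv2.COLOR_RGB2HSV)
R=np.zeros(c.shape[:2],np.uint8);R[170:240,285:420]=1
notred=((hsv[...,1]<120)|(c.max(2)<60)|((hsv[...,0]>15)&(hsv[...,0]<165))).astype(np.uint8)
k,P,r=lines(g,notred*R,0.008);print("rack",r)
print(cv2.boxPoints(r).round(3).tolist())
S=np.zeros_like(R);S[175:230,205:262]=1
k,P,r=lines(g,notred*S,0.01);print("scr",r,cv2.boxPoints(r).round(3).tolist())
print(k[:,0].min(0),k[:,0].max(0))
a=cv2.resize(g["color"][175:235,200:270],None,fx=8,fy=8,interpolation=cv2.INTER_CUBIC)[:,:,::-1]
b=cv2.resize(g["color"][170:240,285:420],None,fx=5,fy=5,interpolation=cv2.INTER_CUBIC)[:,:,::-1]
o=np.zeros((600,800,3),np.uint8);a=cv2.resize(a,(280,240));o[:240,:280]=a;o[245:595,:675]=b
s=get_image("side");e=cv2.resize(s["color"][170:225,205:265],None,fx=4,fy=4,interpolation=cv2.INTER_CUBIC)[:,:,::-1]
o[:220,300:540]=e
cv2.imwrite("pics/c1.png",o)
E
```

```text
rack ((0.5114356875419617, -0.07101841270923615), (0.31725743412971497, 0.11867083609104156), 88.72643280029297)
[[0.4490000009536743, -0.2280000001192093], [0.5669999718666077, -0.23100000619888306], [0.5740000009536743, 0.0860000029206276], [0.4560000002384186, 0.08900000154972076]]
scr ((0.5133799314498901, 0.24391941726207733), (0.07025517523288727, 0.09355470538139343), 34.68083190917969) [[0.4580000042915344, 0.2619999945163727], [0.5109999775886536, 0.1850000023841858], [0.5690000057220459, 0.22499999403953552], [0.515999972820282, 0.3019999861717224]]
[212 184] [255 224]
```

View pics/c1.png

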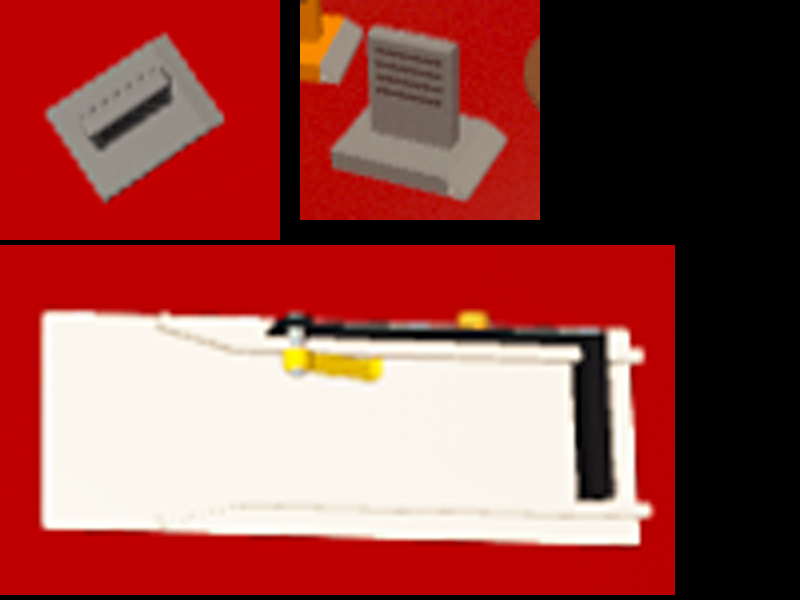

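Blade (lighter slope) points right/up in the top image, i.e. world yaw about -55°. The rack yaw is about -91°. Setting out above the scraper.

Call:
send_rows --steps '[1,0,0,0,7.9,1,0,0,0,7.9,1,0,0,0,7.9,1,0,0,0,7.9,1,0,0,0,7.9,1,0,0,0,0]' --newtons 80

```text
clock: 0.8
position: [0.1571, 0.553, 0.2311]
ee_rot: [0.0, 0.464, 0.886, -0.0]
contact_force: [-0.1, -0.1, 0.2]
width: 0.0852
gripper_force: 0.0
```

Call:
send_rows --steps '[1,-3.77,1,0,0,1,-3.77,1,0,0,1,-3.77,1,0,0,1,-3.77,1,0,0,1,-3.77,1,0,0,1,-3.77,1,0,0,1,-3.77,1,0,0,1,-3.77,1,0,0,1,-3.77,1,0,0,1,-3.77,1,0,0,1,-3.77,1,0,0,1,-3.77,0.9,0,0]'

```text
clock: 2.0
position: [0.5133, 0.2474, 0.2313]
ee_rot: [-0.0, 0.463, 0.886, 0.0]
contact_force: [-0.7, 0.1, 0.5]
width: 0.0855
gripper_force: 0.0
```

```bash
python3 - <<'E'
from h import *
s=get_state();g=get_image("wrist");cv2.imwrite("pics/w1.png",g["color"][:,:,::-1])
print(s["position"],s["ee_rot"],s["qpos"],g["mtx"].round(1).tolist(),g["mount"].round(4).tolist())
E
```

```text
[0.51332712 0.2474112  0.23126196] [-2.53644907e-05  4.63084285e-01  8.86314235e-01  1.48679863e-04] [ 3.26876695e-01  2.68053508e-01  1.51623865e+00  2.47702215e-04
  1.35712050e+00 -2.81028229e-01] [[297.3, 0.0, 253.4], [0.0, 297.3, 192.6], [0.0, 0.0, 1.0]] [[-0.0003, -0.9491, -0.3149, 0.0802], [1.0, -0.0002, -0.0003, 0.0], [0.0002, -0.3149, 0.9491, -0.1429], [0.0, 0.0, 0.0, 1.0]]
```

View pics/w1.png

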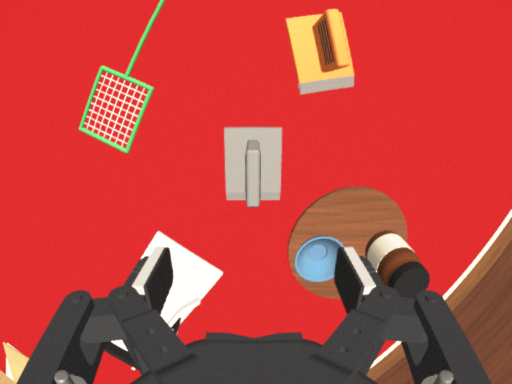

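The wrist view shows the scraper at (225..282,127..200), aligned with the image, its grip at (253,143..206) and blade strip at the bottom. Measuring head and grip.

```bash
cat >> h.py <<'E'
from scipy.spatial.transform import Rotation as Ro
def wray(g,s,uv,z):
    K=g["mtx"];d=np.array([uv[0]-K[0,2],uv[1]-K[1,2]])/K[0,0];t=np.hypot(*d)
    v=np.r_[d/t*np.sin(t),np.cos(t)] if t>1e-9 else np.array([0,0,1.])
    q=s["ee_rot"];T=np.eye(4);T[:3,:3]=Ro.from_quat([q[1],q[2],q[3],q[0]]).as_matrix();T[:3,3]=s["position"]
    T=T@g["mount"];v=T[:3,:3]@v;o=T[:3,3];return o+v*(z-o[2])/v[2]
E
python3 - <<'E'
from h import *
s=get_state();g=get_image("wrist");hsv=cv2.cvtColor(g["color"],cv2.COLOR_RGB2HSV)
m=(hsv[...,1]<110).astype(np.uint8);R=np.zeros_like(m);R[115:200,215:292]=1;m*=R
k=max(cv2.findContours(m,0,cv2.CHAIN_APPROX_NONE)[0],key=cv2.contourArea)[:,0]
P=np.array([wray(g,s,p,0.012)[:2] for p in k],np.float32)
r=cv2.minAreaRect(P);print(r,cv2.boxPoints(r).round(4).tolist())
for uv,z in [((247.5,141),.09),((259,141),.09),((247.5,206),.09),((259,206),.09)]:print(wray(g,s,uv,z).round(4))
# grip top by brightness
crop=g["color"][120:215,215:295][:,:,::-1];cv2.imwrite("pics/w1c.png",cv2.resize(crop,None,fx=6,fy=6,interpolation=cv2.INTER_CUBIC))
E
```

```text
((0.5160409808158875, 0.24184702336788177), (0.07046002149581909, 0.10137636959552765), 34.922115325927734) [[0.45809999108314514, 0.2632000148296356], [0.5162000060081482, 0.1800999939441681], [0.5738999843597412, 0.22050000727176666], [0.5159000158309937, 0.303600013256073]]
[0.493  0.2707 0.09  ]
[0.502 0.277 0.09 ]
[0.5306 0.2155 0.09  ]
[0.5403 0.2222 0.09  ]
```

View pics/w1c.png

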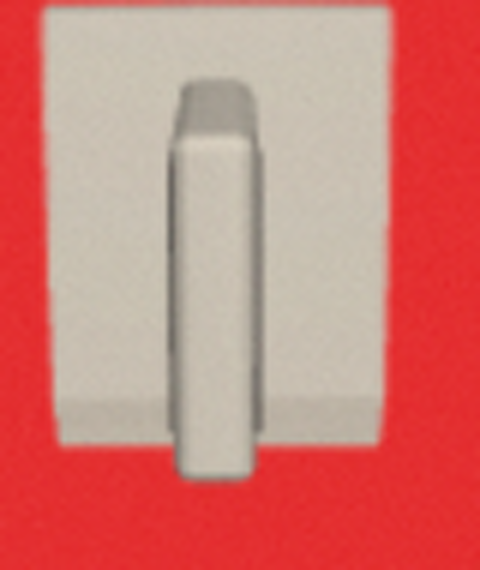

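Call:
send_rows --steps '[1,0,0,2,0,1,0,0,2,0,1,0,0,2,0,1,0,0,2,0,1,0,0,2,0,1,0,0,2,0,1,0,0,2,0,1,0,0,2,0,1,0,0,1.2,0,1,0,0,1.0,0,1,0,0,0,0]'

```text
clock: 3.2
position: [0.5113, 0.2486, 0.0482]
ee_rot: [-0.001, 0.464, 0.886, -0.001]
contact_force: [0.7, 1.0, -0.1]
width: 0.0855
gripper_force: 0.0
```

Call:
send_rows --steps '[-1,0,0,0,0,-1,0,0,0,0,-1,0,0,0,0,-1,0,0,0,0,-1,0,0,0,0,-1,0,0,0,0,-1,0,0,0,0,-1,0,0,0,0]' --newtons 80

```text
clock: 4.0
position: [0.5123, 0.2486, 0.0497]
ee_rot: [0.0, 0.464, 0.886, 0.0]
contact_force: [-1.3, -0.5, 3.9]
width: 0.0131
gripper_force: 78.4
```

Call:
send_rows --steps '[-1,0,0,-0.5,0,-1,0,0,-1.5,0,-1,0,0,-2.5,0,-1,0,0,-2.5,0,-1,0,0,-2,0,-1,0,0,-1,0,-1,0,0,0,7.2,-1,0,0,0,7.2,-1,0,0,0,7.2,-1,0,0,0,7.2,-1,0,0,0,7.2,-1,0,0,0,0]'

```text
clock: 5.2
position: [0.5116, 0.2484, 0.1484]
ee_rot: [-0.0, 0.715, 0.699, -0.001]
contact_force: [-0.1, -0.9, -2.4]
width: 0.0133
gripper_force: 78.1
```

Call:
send_rows --steps '[-1,-1,0,0,0,-1,-2,0.1,0,0,-1,-2,0.1,0,0,-1,-2,0.1,0,0,-1,-2,0.1,0,0,-1,-2,0.1,0,0,-1,-2,0.1,0,0,-1,-1,0,0,0,-1,-0.7,0,0,0,-1,0,0,0,0,-1,0,0,0,0]'

```text
clock: 6.3
position: [0.5147, 0.1019, 0.1493]
ee_rot: [-0.0, 0.715, 0.699, 0.0]
contact_force: [-0.3, 0.5, -2.4]
width: 0.0132
gripper_force: 78.1
```

```bash
python3 - <<'E'
from h import *
s=get_state();g=get_image("wrist");cv2.imwrite("pics/w2.png",cv2.resize(g["color"][:,:,::-1],(800,600)))
print(s["position"],s["ee_rot"],s["contact_force"])
cv2.imwrite("pics/w2raw.png",g["color"][:,:,::-1])
E
```

```text
[0.51471834 0.10187249 0.149295  ] [-2.26715935e-04  7.15363163e-01  6.98752765e-01  2.59203322e-04] [-0.34656618  0.51846942 -2.42757405]
```

View pics/w2.png

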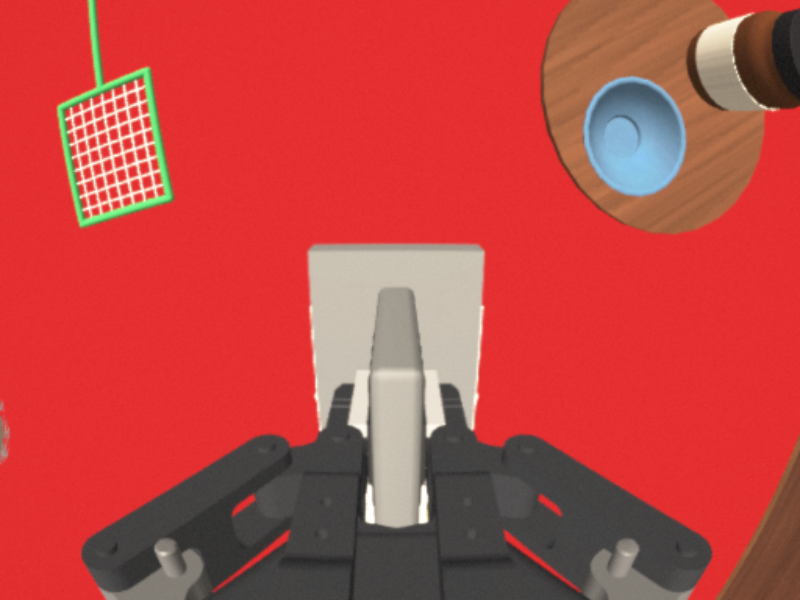

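The wrist view shows the scraper centred between the pads (rear edge 308–485, axis 396); the rack is hidden behind the gripper. I take the rack from subpixel edges of the unobstructed top and side pictures instead.

```bash
python3 - <<'E'
from h import *
g=get_image("top");S=get_image("side")
im=cv2.imread("pics/top0.png")[:,:,1].astype(float)   # green: red shelf 0, white high
def cross(p):  # subpixel half-level crossing of 1D profile, first
    h=110;i=np.where((p[:-1]<h)&(p[1:]>=h))[0][0];return i+(h-p[i])/(p[i+1]-p[i])
up=[(u,160+cross(im[160:215,u])) for u in range(298,330)]
lo=[(u,250-cross(im[250:205:-1,u])) for u in range(298,405)]
le=[(270+cross(im[v,270:320]),v) for v in range(190,224)]
fit=lambda pts,z:[np.array([ray(g,p,z)[:2] for p in pts])]
for n,pts,z in(("up",up,.008),("lo",lo,0.),("lo8",lo,.008),("le",le,.008)):
    P=np.array([ray(g,p,z)[:2] for p in pts]);c=P.mean(0);d=np.linalg.svd(P-c)[2][0];d*=-np.sign(d[np.argmax(abs(d))])
    print(n,c.round(4),"dir deg",np.degrees(np.arctan2(d[1],d[0])).round(2),"res",abs((P-c)@[-d[1],d[0]]).max().round(4))
E
```

```text
up [0.5699 0.032 ] dir deg -91.64 res 0.0011
lo [ 0.4528 -0.0643] dir deg -91.35 res 0.0007
lo8 [ 0.4521 -0.0622] dir deg -91.35 res 0.0007
le [0.5074 0.0883] dir deg 179.05 res 0.0
```

Call:
send_rows --steps '[-1,0,0,1,0,-1,0,0,1.5,0,-1,0,0,1.5,0,-1,0,0,1.5,0,-1,0,0,1.5,0,-1,0,0,1,0,-1,0,0,0.5,0,-1,0,0,0,0,-1,0,0,0,0]'

```text
clock: 7.35
position: [0.5152, 0.1016, 0.0646]
ee_rot: [0.0, 0.715, 0.699, 0.0]
contact_force: [0.4, 0.9, -2.3]
width: 0.0134
gripper_force: 78.1
```

```bash
python3 - <<'E'
from h import *
s=get_state();print(s["position"],s["ee_rot"],s["contact_force"])
a=get_image("top")["color"];b=get_image("side")["color"]
cv2.imwrite("pics/t3.png",a[:,:,::-1]);cv2.imwrite("pics/s3.png",b[:,:,::-1])
o=np.zeros((600,800,3),np.uint8)
o[:290,:800]=cv2.resize(a[165:245,240:460],(800,290),interpolation=cv2.INTER_CUBIC)
o[300:600,:400]=cv2.resize(b[190:350,200:413],(400,300),interpolation=cv2.INTER_CUBIC)
cv2.imwrite("pics/c3.png",o[:,:,::-1])
E
```

```text
[0.51519233 0.10158579 0.06462062] [2.61141577e-04 7.15413025e-01 6.98701648e-01 3.77241273e-04] [ 0.38741296  0.90454074 -2.30738456]
```

View pics/c3.png

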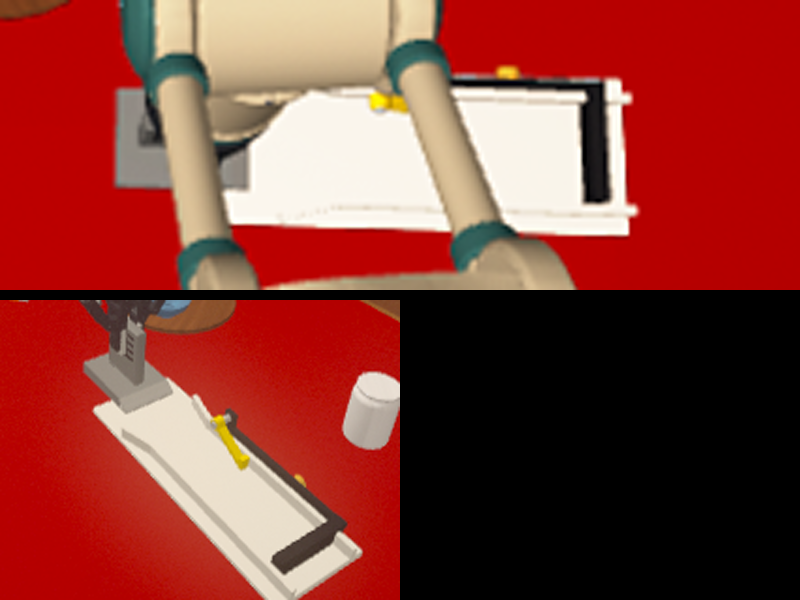

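The side view shows the blade over the apron, and the top view shows the head roughly in line with the channel. I check the lateral offset in that image and estimate the catch and stop faces.

```bash
python3 - <<'E'
from h import *
g=get_image("top");O=np.array([.5094,-.1017]);d=np.array([-.0227,-1]);d/=np.linalg.norm(d);n=np.array([1,-.0227])
rk=lambda p:(((p[:2]-O)@d).round(4),((p[:2]-O)@n).round(4))
im=cv2.imread("pics/t3.png").astype(float)[:,:,1]
def cross(p):
    h=60;i=np.where((p[:-1]<h)&(p[1:]>=h))[0][0];return i+(h-p[i])/(p[i+1]-p[i])
for u in(274,276,278): 
    a=170+cross(im[170:210,u]);b=235-cross(im[235:200:-1,u])
    print(u,a,b,rk(ray(g,(u,a),.029)),rk(ray(g,(u,b),.015)),rk(ray(g,(u,b),.029)))
t=cv2.imread("pics/top0.png").astype(int)
print("stop",t[205,392:412].sum(1).tolist())
ye=(t[:,:,2]>150)&(t[:,:,1]>100)&(t[:,:,0]<100);ye[:187]=0;ye[:,:335]=0;ye[200:]=0;ye[:,370:]=0
v,u=np.where(ye);print(u.min(),u.max(),v[u==u.max()],rk(ray(g,(u.max()+.5,v[u==u.max()].mean()),.013)))
for uu in (399,400):print("stop",rk(ray(g,(uu,205),.031)))
i=get_image("side");b=cv2.imread("pics/side0.png").astype(int)
ye=(b[:,:,2]>150)&(b[:,:,1]>100)&(b[:,:,0]<100);ye[:,:300]=0;ye[:,345:]=0;v,u=np.where(ye);k=v.argmax();print("side",u[k],v[k],rk(ray(i,(u[k],v[k]+.5),.011)))
E
```

```text
274 188.6707317073171 216.33333333333334 (np.float64(-0.2409), np.float64(0.0357)) (np.float64(-0.2388), np.float64(-0.0346)) (np.float64(-0.2398), np.float64(-0.0361))
276 188.66666666666666 216.40594059405942 (np.float64(-0.2358), np.float64(0.0359)) (np.float64(-0.2336), np.float64(-0.0346)) (np.float64(-0.2347), np.float64(-0.0362))
278 188.57333333333332 216.40594059405942 (np.float64(-0.2306), np.float64(0.0363)) (np.float64(-0.2285), np.float64(-0.0344)) (np.float64(-0.2295), np.float64(-0.036))
stop [731, 731, 731, 731, 731, 734, 740, 650, 8, 51, 62, 89, 83, 77, 116, 498, 754, 739, 731, 556]
342 360 [192 193 194 195 196] (np.float64(-0.0126), np.float64(0.0313))
stop (np.float64(0.08), np.float64(0.0023))
stop (np.float64(0.0826), np.float64(0.0024))
side 309 315 (np.float64(0.0296), np.float64(-0.0635))
```

Call:
send_rows --steps '[-1,-0.5,0,0,0,-1,-0.5,-0.05,0,0,-1,-0.5,0,0,0,-1,0,0,0.3,0,-1,0,0,0.15,0,-1,0,0,0,0,-1,0,0,0,0]'

```text
clock: 8.25
position: [0.5138, 0.0866, 0.0596]
ee_rot: [-0.0, 0.715, 0.699, -0.0]
contact_force: [-0.1, 0.5, -2.2]
width: 0.0133
gripper_force: 78.1
```

Call:
send_rows --steps '[-1,0,0,0.1,0,-1,0,0,0,0,-1,0,0,0,0]'

```text
clock: 8.55
position: [0.5138, 0.0866, 0.0588]
ee_rot: [-0.0, 0.715, 0.699, 0.0]
contact_force: [0.8, -1.1, -1.7]
width: 0.0131
gripper_force: 78.1
```

Call:
send_rows --steps '[-1,0,0,0.05,0,-1,0,0,0,0,-1,0,0,0,0]'

```text
clock: 8.85
position: [0.5139, 0.0865, 0.0583]
ee_rot: [-0.0, 0.715, 0.699, 0.0]
contact_force: [0.3, -0.2, -2.4]
width: 0.0132
gripper_force: 78.1
```

Call:
send_rows --steps '[-1,0,0,0.05,0,-1,0,0,0,0,-1,0,0,0,0]'

```text
clock: 9.15
position: [0.5138, 0.0865, 0.0578]
ee_rot: [-0.0, 0.715, 0.699, 0.0]
contact_force: [0.3, -0.6, -1.3]
width: 0.013
gripper_force: 78.1
```

Call:
send_rows --steps '[-1,-0.4,0,0.02,0,-1,-0.5,0,0,0,-1,-0.5,0,0,0,-1,-0.5,0,0,0,-1,0,0,0,0]'

```text
clock: 9.65
position: [0.5135, 0.0666, 0.0577]
ee_rot: [0.0, 0.716, 0.698, -0.0]
contact_force: [-0.0, 0.0, -1.4]
width: 0.0132
gripper_force: 78.3
```

Call:
send_rows --steps '[-1,-0.5,0,0,0,-1,-0.5,0,0,0,-1,-0.5,0,0,0,-1,-0.5,0,0,0,-1,0,0,0,0]'

```text
clock: 10.15
position: [0.513, 0.0466, 0.0577]
ee_rot: [0.0, 0.716, 0.699, -0.0]
contact_force: [0.4, -2.4, -0.2]
width: 0.0134
gripper_force: 78.4
```

Call:
send_rows --steps '[-1,-0.4,0,0,0,-1,-0.4,0,0,0,-1,-0.3,0,0,0,-1,0,0,0,0]'

```text
clock: 10.55
position: [0.5128, 0.036, 0.0577]
ee_rot: [0.0, 0.715, 0.699, -0.0]
contact_force: [-0.2, -1.6, -0.2]
width: 0.0133
gripper_force: 78.6
```

Call:
send_rows --steps '[-1,-0.3,0,0,0,-1,-0.3,0,0,0,-1,-0.3,0,0,0,-1,0,0,0,0,-1,0,0,0,0]'

```text
clock: 11.05
position: [0.5125, 0.0271, 0.0577]
ee_rot: [0.0, 0.715, 0.699, -0.0]
contact_force: [-0.3, -1.2, 1.2]
width: 0.013
gripper_force: 78.7
```

Call:
send_rows --steps '[-1,-0.4,0,-0.02,0,-1,-0.4,0,0,0,-1,-0.4,0,0,0,-1,-0.4,0,0,0,-1,0,0,0,0]'

```text
clock: 11.55
position: [0.512, 0.0107, 0.0577]
ee_rot: [0.0, 0.716, 0.699, -0.0]
contact_force: [0.7, 0.4, -1.3]
width: 0.0129
gripper_force: 78.3
```

Call:
send_rows --steps '[-1,-0.4,0,0,0,-1,-0.4,0,0,0,-1,-0.4,0,0,0,-1,-0.4,0,0,0,-1,0,0,0,0]'

```text
clock: 12.05
position: [0.5116, -0.0052, 0.0577]
ee_rot: [0.0, 0.716, 0.698, -0.0]
contact_force: [-0.3, 0.2, -2.0]
width: 0.013
gripper_force: 78.1
```

Call:
send_rows --steps '[-1,-0.4,0,0,0,-1,-0.4,0,0,0,-1,-0.4,0,0,0,-1,-0.4,0,0,0,-1,0,0,0,0]'

```text
clock: 12.55
position: [0.5113, -0.021, 0.0577]
ee_rot: [0.0, 0.716, 0.698, -0.0]
contact_force: [1.1, 0.6, -1.9]
width: 0.013
gripper_force: 78.1
```

Call:
send_rows --steps '[-1,-0.3,0,0,0,-1,-0.3,0,0,0,-1,-0.3,0,0,0,-1,-0.3,0,0,0,-1,0,0,0,0]'

```text
clock: 13.05
position: [0.511, -0.0329, 0.0577]
ee_rot: [0.0, 0.716, 0.699, -0.0]
contact_force: [0.3, 0.2, -3.0]
width: 0.0129
gripper_force: 78.0
```

Call:
send_rows --steps '[-1,-0.3,0,0,0,-1,-0.3,0,0,0,-1,-0.3,0,0,0,-1,-0.3,0,0,0,-1,0,0,0,0]'

```text
clock: 13.55
position: [0.5109, -0.045, 0.0578]
ee_rot: [0.0, 0.716, 0.699, -0.0]
contact_force: [0.4, 0.6, -2.6]
width: 0.013
gripper_force: 78.0
```

```bash
python3 - <<'E'
from h import *
b=get_image("side")["color"];a=get_image("top")["color"]
o=np.zeros((300,800,3),np.uint8)
o[:,:400]=cv2.resize(b[220:340,240:400],(400,300),interpolation=cv2.INTER_CUBIC)
o[:,400:]=cv2.resize(a[160:250,300:420],(400,300),interpolation=cv2.INTER_CUBIC)
cv2.imwrite("pics/c4.png",o[:,:,::-1])
E
```

```text
(no output)
```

View pics/c4.png

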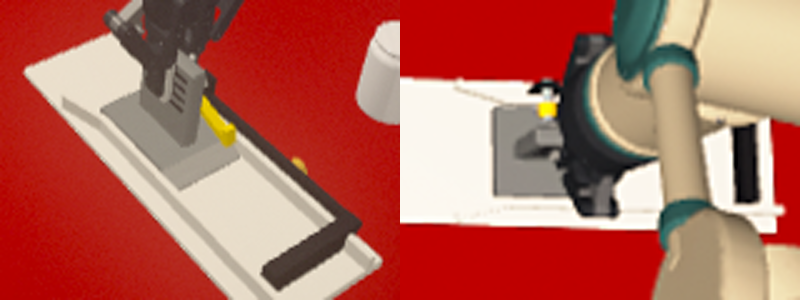

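Side view shows the head in the channel with the catch riding on it at (230,135). Continuing.

Call:
send_rows --steps '[-1,-0.4,0,0,0,-1,-0.4,0,0,0,-1,-0.4,0,0,0,-1,-0.4,0,0,0,-1,-0.4,0,0,0,-1,0,0,0,0]'

```text
clock: 14.25
position: [0.5105, -0.0652, 0.0578]
ee_rot: [0.0, 0.716, 0.698, 0.0]
contact_force: [-0.1, 0.3, -2.6]
width: 0.0129
gripper_force: 78.0
```

Call:
send_rows --steps '[-1,-0.4,0,0,0,-1,-0.4,0,0,0,-1,-0.4,0,0,0,-1,-0.4,0,0,0,-1,-0.4,0,0,0,-1,0,0,0,0]'

```text
clock: 14.85
position: [0.51, -0.0851, 0.0578]
ee_rot: [0.0, 0.716, 0.698, 0.0]
contact_force: [0.7, 0.3, -3.9]
width: 0.0127
gripper_force: 78.0
```

Call:
send_rows --steps '[-1,-0.4,0,0,0,-1,-0.4,0,0,0,-1,-0.4,0,0,0,-1,-0.4,0,0,0,-1,-0.4,0,0,0,-1,0,0,0,0]'

```text
clock: 15.45
position: [0.5094, -0.1051, 0.0578]
ee_rot: [0.0, 0.716, 0.698, -0.0]
contact_force: [0.1, 0.1, -3.3]
width: 0.0132
gripper_force: 78.0
```

Call:
send_rows --steps '[-1,-0.4,0,0,0,-1,-0.4,0,0,0,-1,-0.4,0,0,0,-1,-0.3,0,0,0,-1,-0.2,0,0,0,-1,0,0,0,0,-1,0,0,0,0]'

```text
clock: 16.15
position: [0.5089, -0.1214, 0.0578]
ee_rot: [-0.0, 0.715, 0.699, 0.0]
contact_force: [-0.4, 1.1, -4.5]
width: 0.0131
gripper_force: 78.0
```

Call:
send_rows --steps '[-1,-0.2,0,0.03,0,-1,-0.2,0,0,0,-1,-0.2,0,0,0,-1,-0.2,0,0,0,-1,-0.1,0,0,0,-1,0,0,0,0,-1,0,0,0,0]'

```text
clock: 16.85
position: [0.5089, -0.1307, 0.0577]
ee_rot: [0.0, 0.715, 0.699, 0.0]
contact_force: [-0.4, 1.3, 0.6]
width: 0.0131
gripper_force: 78.5
```

Call:
send_rows --steps '[-1,-0.1,0,0,0,-1,-0.05,0,0,0,-1,0,0,0,0]'

```text
clock: 17.15
position: [0.5088, -0.1318, 0.0577]
ee_rot: [0.0, 0.715, 0.699, 0.0]
contact_force: [0.0, 2.1, 3.2]
width: 0.0133
gripper_force: 78.8
```

Call:
send_rows --steps '[-1,-0.05,0,0,0,-1,-0.05,0,0,0,-1,0,0,0,0]'

```text
clock: 17.45
position: [0.5087, -0.1328, 0.0576]
ee_rot: [-0.0, 0.715, 0.699, 0.0]
contact_force: [0.2, 3.6, 3.0]
width: 0.0134
gripper_force: 79.0
```

Call:
send_rows --steps '[-1,0,0,-0.03,0,-1,-0.05,0,0,0,-1,0,0,0,0]'

```text
clock: 17.75
position: [0.5086, -0.1336, 0.0576]
ee_rot: [-0.0, 0.715, 0.699, -0.0]
contact_force: [0.4, 2.2, 1.6]
width: 0.0133
gripper_force: 78.7
```

Call:
send_rows --steps '[-1,-0.05,0,0,0,-1,-0.05,0,0,0,-1,0,0,0,0]'

```text
clock: 18.05
position: [0.5086, -0.1346, 0.0577]
ee_rot: [-0.0, 0.715, 0.699, -0.0]
contact_force: [-0.1, 1.7, -0.2]
width: 0.013
gripper_force: 78.7
```

```bash
python3 - <<'E'
from h import *
s=get_state();print(s["position"],s["contact_force"])
b=get_image("side")["color"];a=get_image("top")["color"]
cv2.imwrite("pics/s5.png",b[:,:,::-1])
o=np.zeros((400,800,3),np.uint8)
o[:,:400]=cv2.resize(b[230:310,290:370],(400,400),interpolation=cv2.INTER_CUBIC)
o[:,400:]=cv2.resize(a[160:250,320:410],(400,400),interpolation=cv2.INTER_CUBIC)
cv2.imwrite("pics/c5.png",o[:,:,::-1])
E
```

```text
[ 0.50856185 -0.13459302  0.05768843] [-0.10047921  1.69061081 -0.19933991]
```

View pics/c5.png

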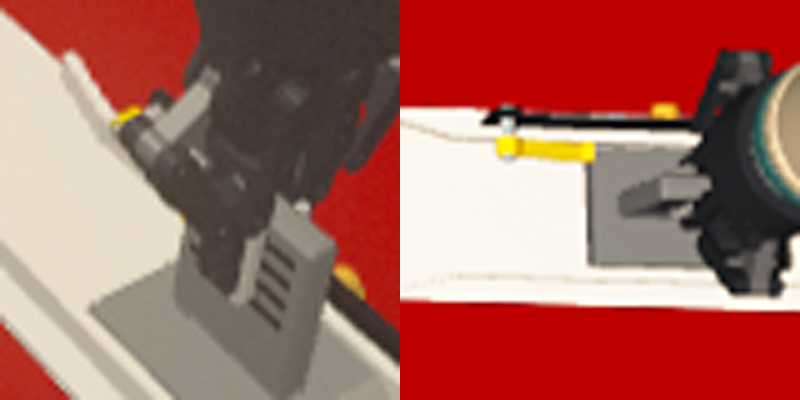

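The top view shows the catch nose (594) still riding just on the head's rear edge (586), so a few mm remain.

Call:
send_rows --steps '[-1,-0.05,0,0,0,-1,-0.05,0,0,0,-1,-0.05,0,0,0,-1,-0.05,0,0,0,-1,0,0,0,0]'

```text
clock: 18.65
position: [0.5085, -0.1367, 0.0577]
ee_rot: [0.0, 0.715, 0.699, -0.0]
contact_force: [-0.1, 0.4, -2.1]
width: 0.0129
gripper_force: 78.2
```

Call:
send_rows --steps '[-1,-0.05,0,0,0,-1,-0.05,0,0,0,-1,0,0,0,0]'

```text
clock: 18.95
position: [0.5085, -0.1376, 0.0577]
ee_rot: [0.0, 0.715, 0.699, -0.0]
contact_force: [-0.1, -0.3, -2.1]
width: 0.013
gripper_force: 78.2
```

```bash
cat >> h.py <<'E'
def nose():
    s=get_state();t=get_image("top")["color"].astype(int)
    ye=(t[...,0]>150)&(t[...,1]>100)&(t[...,2]<100);ye[:187]=0;ye[:,:335]=0;ye[200:]=0;ye[:,370:]=0
    v,u=np.where(ye);R=(t[...,0]-t[...,2])[194:196,356:370].mean(0);grey=t[203:209,354:372].mean((0,2)).astype(int)
    print(s["clock"],s["position"].round(4),s["contact_force"].round(1),"nose u",u.max(),len(u),R.astype(int),"rear",grey)
E
python3 -c "
from h import *
nose()"
```

```text
18.95 [ 0.5085 -0.1376  0.0577] [-0.1 -0.3 -2.1] nose u 360 75 [227 227 231 248 254 136  21   6  13  13  13  13  13  13] rear [244 244 244 244 244 244 244 247 242  84 116 141 139 139 140 136 115  93]
```

The nose is back at its hanging column (360) and its load has gone from the wrist force, so the catch is down. Now the tug.

Call:
send_rows --steps '[-1,0.1,0,0,0,-1,0.1,0,0,0,-1,0.1,0,0,0,-1,0,0,0,0]'

```text
clock: 19.4
position: [0.5085, -0.1342, 0.0577]
ee_rot: [-0.0, 0.715, 0.699, 0.0]
contact_force: [0.3, 0.0, -2.2]
width: 0.0132
gripper_force: 78.1
```

Call:
send_rows --steps '[-1,0.05,0,0,0,-1,0.05,0,0,0,-1,0,0,0,0]'

```text
clock: 19.7
position: [0.5086, -0.1333, 0.0578]
ee_rot: [-0.0, 0.715, 0.699, 0.0]
contact_force: [-0.0, 0.4, -2.1]
width: 0.0134
gripper_force: 78.1
```

Call:
send_rows --steps '[-1,0.05,0,0,0,-1,0,0,0,0]'

```text
clock: 19.9
position: [0.5087, -0.1329, 0.0578]
ee_rot: [-0.0, 0.715, 0.699, 0.0]
contact_force: [-0.5, 0.2, -2.9]
width: 0.0134
gripper_force: 78.1
```

Call:
send_rows --steps '[-1,0.05,0,0,0,-1,0,0,0,0]'

```text
clock: 20.1
position: [0.5087, -0.1324, 0.0578]
ee_rot: [-0.0, 0.715, 0.699, 0.0]
contact_force: [0.1, -0.0, -1.6]
width: 0.013
gripper_force: 78.1
```

Call:
send_rows --steps '[-1,0.05,0,0,0,-1,0,0,0,0]'

```text
clock: 20.3
position: [0.5087, -0.1319, 0.0578]
ee_rot: [-0.0, 0.715, 0.699, 0.0]
contact_force: [0.4, 0.4, -2.9]
width: 0.013
gripper_force: 78.1
```

Call:
send_rows --steps '[-1,0.05,0,0,0,-1,0,0,0,0]'

```text
clock: 20.5
position: [0.5087, -0.1314, 0.0578]
ee_rot: [-0.0, 0.715, 0.699, 0.0]
contact_force: [-0.4, -0.3, -2.9]
width: 0.013
gripper_force: 78.1
```

```bash
python3 -c "
from h import *
nose()"
```

```text
20.5 [ 0.5087 -0.1314  0.0578] [-0.4 -0.3 -2.9] nose u 361 79 [227 227 231 249 255 186   0  10  13  13  13  14  13  13] rear [244 244 244 244 246 245 193  92 131 140 139 139 140 134 102  94  91  91]
```

```bash
python3 -c "
from h import *
t=cv2.imread('pics/top0.png')[:,:,::-1].astype(int);o=cv2.imread('pics/t3.png')[:,:,::-1].astype(int)
for x in (t,get_image('top')['color'].astype(int)):
  print((x[...,0]-x[...,2])[189:199,354:368])
a=get_image('top')['color'];c=cv2.resize(a[180:216,335:383],(800,600),interpolation=cv2.INTER_CUBIC);cv2.imwrite('pics/c6.png',c[:,:,::-1])
"
```

```text
[[ 34  34  35  35  35  34  35  35  35  35  35  35  35  35]
 [ 11  12  12  13  12   7   6   7   7   7   8   8   8   7]
 [ 32  30  21  22  20  12  15  18  22  23  24  24  24  23]
 [130 113  73  72  76 104 133  94  30  33  35  35  35  35]
 [230 230 231 214 236 250 255 116   3  11  13  13  13  14]
 [229 229 229 227 232 249 254 114   3  12  13  14  13  13]
 [220 224 225 227 231 247 253 115   5  13  14  14  14  14]
 [ 82 122 131 186 221 233 159  54   8  14  14  15  14  15]
 [  8  25  29  52  63  59  32   6  12  14  15  14  14  14]
 [ 12  10  10   9   7   8   9  12  14  14  14  14  14  14]]
[[ 34  35  34  35  35  35  35  35  34  35  35  36  34  35]
 [ 11  12  12  13  11   6   6   6   7   7   7   7   7   7]
 [ 32  30  20  22  18  11  15  18  22  23  24  24  24  22]
 [131 113  73  72  76 103 132  88  15  24  25  25  25  25]
 [230 230 231 215 236 251 255 194   2  17  19  19  20  17]
 [230 229 229 227 232 250 255 189  -1  10  14  12  12  13]
 [220 225 226 228 231 249 255 182   1  11  13  14  14  14]
 [ 82 123 131 186 221 234 222 110   5  12  13  13  13  14]
 [  8  26  28  51  62  65  52  -2  10  14  14  13  13  14]
 [ 11  10  10   8   7  11  22   6  13  13  14  14  13  14]]
```

View pics/c6.png

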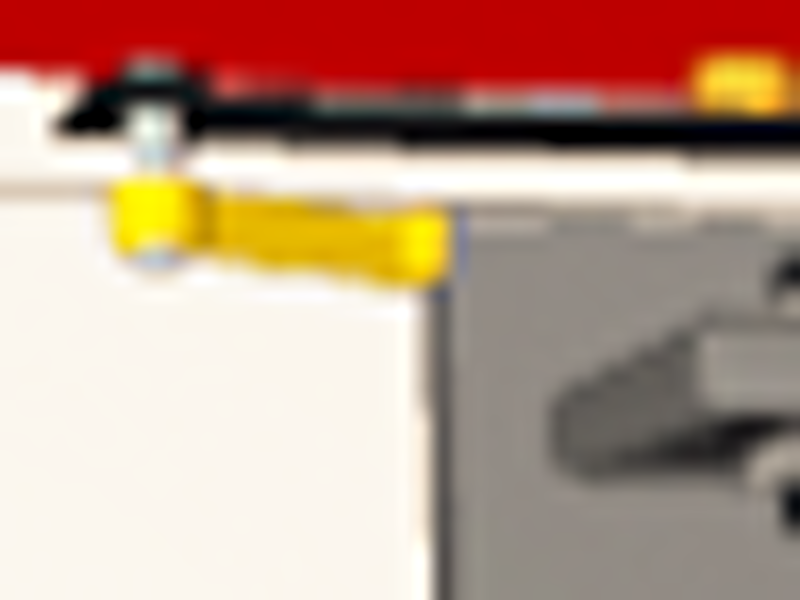

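The catch lies exactly as when hanging, with the head's rear edge (440) right at its nose (448). It is down and about to bear, so I keep pulling gently.

Call:
send_rows --steps '[-1,0.05,0,0,0,-1,0,0,0,0]'

```text
clock: 20.85
position: [0.5087, -0.1309, 0.0578]
ee_rot: [-0.0, 0.715, 0.699, 0.0]
contact_force: [-0.1, 0.3, -2.8]
width: 0.013
gripper_force: 78.1
```

Call:
send_rows --steps '[-1,0.05,0,0,0,-1,0,0,0,0]'

```text
clock: 21.05
position: [0.5087, -0.1304, 0.0578]
ee_rot: [-0.0, 0.715, 0.699, 0.0]
contact_force: [0.3, -0.2, -1.4]
width: 0.0127
gripper_force: 78.1
```

Call:
send_rows --steps '[-1,0.03,0,0,0,-1,0,0,0,0]'

```text
clock: 21.25
position: [0.5087, -0.1301, 0.0578]
ee_rot: [-0.0, 0.715, 0.699, 0.0]
contact_force: [0.2, -0.7, -2.8]
width: 0.013
gripper_force: 78.1
```

Call:
send_rows --steps '[-1,0.03,0,0,0,-1,0,0,0,0]'

```text
clock: 21.45
position: [0.5088, -0.1299, 0.0578]
ee_rot: [0.0, 0.715, 0.699, -0.0]
contact_force: [-0.2, -1.2, -3.3]
width: 0.0132
gripper_force: 78.1
```

Call:
send_rows --steps '[-1,0.03,0,0,0,-1,0,0,0,0]'

```text
clock: 21.65
position: [0.5088, -0.1298, 0.0578]
ee_rot: [0.0, 0.715, 0.699, -0.0]
contact_force: [-0.3, -1.0, -1.9]
width: 0.0133
gripper_force: 78.1
```

Call:
send_rows --steps '[-1,0.05,0,0,0,-1,0,0,0,0]'

```text
clock: 21.85
position: [0.5088, -0.1297, 0.0579]
ee_rot: [0.0, 0.715, 0.699, -0.0]
contact_force: [-1.2, -3.1, -1.6]
width: 0.0132
gripper_force: 78.2
```

Call:
send_rows --steps '[-1,0.05,0,0,0,-1,0,0,0,0]'

```text
clock: 22.05
position: [0.5088, -0.1295, 0.058]
ee_rot: [0.001, 0.715, 0.699, -0.001]
contact_force: [-0.2, -4.8, -1.3]
width: 0.0134
gripper_force: 78.2
```

Call:
send_rows --steps '[-1,0.02,0,0,0,-1,0,0,0,0,-1,0,0,0,0]'

```text
clock: 22.35
position: [0.5088, -0.1295, 0.058]
ee_rot: [0.001, 0.715, 0.699, -0.001]
contact_force: [-1.1, -5.7, -1.8]
width: 0.0134
gripper_force: 78.2
```

Call:
send_rows --steps '[-1,0,0,0,0,-1,0,0,0,0,-1,0,0,0,0,-1,0,0,0,0]'

```text
clock: 22.75
position: [0.5088, -0.1295, 0.058]
ee_rot: [0.001, 0.715, 0.699, -0.001]
contact_force: [-1.1, -5.0, -1.9]
width: 0.0133
gripper_force: 78.2
```

Call:
send_rows --steps '[-1,0,0,0,0,-1,0,0,0,0]'

```text
clock: 22.95
position: [0.5088, -0.1295, 0.058]
ee_rot: [0.001, 0.715, 0.699, -0.001]
contact_force: [-0.9, -6.1, -1.6]
width: 0.0132
gripper_force: 78.2
```

```bash
python3 -c "
from h import *
nose()"
```

```text
22.95 [ 0.5088 -0.1295  0.058 ] [-0.9 -6.1 -1.6] nose u 361 79 [227 228 232 249 255 186  -1  10  13  13  13  13  13  13] rear [244 244 244 245 247 243  93 116 142 140 140 140 136 112  94  92  92  88]
```

Held at 5–6 N for about 0.9 s with the catch unmoved. Now unload, settle and release.

Call:
send_rows --steps '[-1,-0.1,0,0,0,-1,-0.12,0,0.02,0,-1,0,0,0.02,0,-1,0,0,0,0,-1,0,0,0,0]'

```text
clock: 23.5
position: [0.5087, -0.1299, 0.0576]
ee_rot: [-0.0, 0.716, 0.699, 0.0]
contact_force: [-1.4, 1.2, 3.5]
width: 0.0133
gripper_force: 78.9
```

Call:
send_rows --steps '[0.2,0,0,0,0,0.2,0,0,0,0,0.2,0,0,0,0,0.2,0,0,0,0,0.2,0,0,0,0,0.2,0,0,0,0]'

```text
clock: 24.1
position: [0.5087, -0.1305, 0.0573]
ee_rot: [-0.0, 0.715, 0.699, 0.0]
contact_force: [0.0, 0.8, 0.2]
width: 0.0514
gripper_force: 0.0
```

Call:
send_rows --steps '[0.2,0,0,-1,0,0.2,0,0,-2,0,0.2,0,0,-3,0,0.2,0,0,-3,0,0.2,0,0,-3,0,0.2,0,0,-3,0,0.2,2,-3,-1,0,0.2,3,-3,0,0,0.2,3,-3,0,0,0.2,2,-3,0,0,0.2,0,0,0,0]'

```text
clock: 25.2
position: [0.3865, -0.0251, 0.2179]
ee_rot: [-0.001, 0.715, 0.699, -0.0]
contact_force: [0.3, 0.1, -0.4]
width: 0.0513
gripper_force: 0.0
```

```bash
python3 - <<'E'
from h import *
nose()
b=get_image("side")["color"];a=get_image("top")["color"]
o=np.zeros((400,800,3),np.uint8)
o[:,:400]=cv2.resize(b[210:350,240:400],(400,400),interpolation=cv2.INTER_CUBIC)
o[:,400:]=cv2.resize(a[160:250,330:420],(400,400),interpolation=cv2.INTER_CUBIC)
cv2.imwrite("pics/c7.png",o[:,:,::-1])
E
```

```text
25.2 [ 0.3865 -0.0251  0.2179] [ 0.3  0.1 -0.4] nose u 361 79 [227 228 232 249 255 185  -1  10  14  13  13  12  13  13] rear [244 244 244 245 248 243  93 114 142 140 140 140 137 116  94  92  92  89]
```

View pics/c7.png

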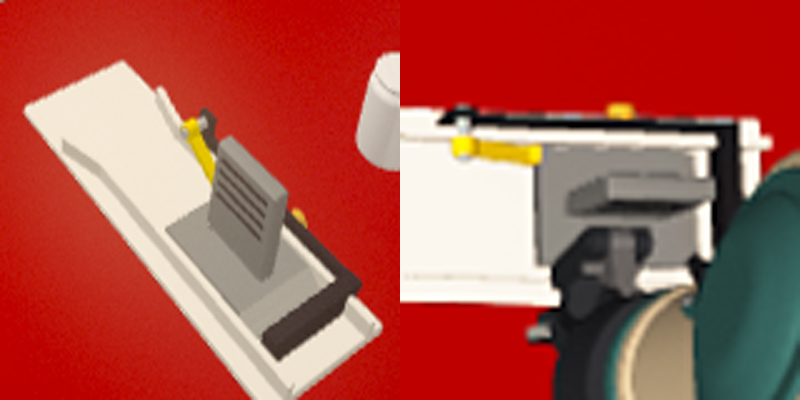

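The scraper lies flat between the stop and the catch, with the catch down behind its rear edge and the gripper clear.

```bash
python3 -c "
from rig import *
print(sign_off())"
```

```text
the job is handed in; nothing more can be done
None
```

The scraper is flat in the rack with the catch down behind it; the catch held a 5–6 N tug for about 0.9 s, the gripper was let go and clear, and the job was handed in at about 25 s on the robot's clock.

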